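# Close and lock the sample heater's cover

### The arm

A 6-joint arm with a two-finger parallel gripper is mounted at the origin on the work surface. World frame = base frame: x ahead of the robot, y to its left, z up, the work surface at z = 0. Lengths are in m, angles in rad, forces in N, time in s.
With the tool pointing down it reaches from about 0.35 to 0.975 m from the base axis. Payload 4.9 kg.
Tool frame: the origin (TCP) lies midway between the tips of the shut fingers; the grasp point (between the pads) lies 19 mm behind it; z points along the fingers, y is the direction in which the jaws open and shut (so a half turn about z gives the same grasp; the last joint's range is limited). The gripper opens to 85 mm and grips with 20 to 120 N. Pads are 22 mm wide; open, the fingers measure 114 mm over their backs; the gripper's body (76 mm by 85 mm) begins 54 mm behind the grasp point. The pads swing forward as they close: fully open they stand 13 mm farther back than shut.
Start: joints at [1.145, 0.053, 1.613, -0, 1.476, -0.119], TCP at [0.189, 0.596, 0.231] pointing down, gripper open.
Joint ranges: [-3.01, 3.01], [-1.01, 2.22], [0.06, 2.58], [-1.02, 4.17], [0.09, 2.62], [-3.14, 3.14]. Speed limits (rad/s): [2.57, 2.57, 3.14, 3.14, 3.14, 3.14].

### API

Orientations are given as a unit quaternion [w, x, y, z].
In Python, from plant import manip, cams gives the robot as it stands.
- The arm moves only by the tool jog_arm, never from a script. Its argument "targets" is a list of rows, each a list of 4 numbers: the shift along the tool's x, y, z in m, then the turn about the tool's z in degrees. A call has 1 to 5 rows; each row is the pose to reach, as a shift and turn from the pose commanded when the call began, along the tool's axes at that moment; what a row does not reach only later rows make up. A row lasts 1/12 s, in which the tool goes at most 41.7 mm and 7.16 degrees, less where a joint would pass 70% of its speed; a pose out of reach is approached as far as the arm can. A call with a gripper value outside its range is refused whole. "fingers" is the opening, from 0 (shut) to 1 (fully open), set as the call begins (left out, the last holds). The fingers move at their own pace and stop on an object; the grip force is fixed at half the most. Time passes only in rows, so rows that repeat a pose let the fingers close. It gives the time, the measured TCP pose, the force and the opening at its end, in the units of the state.
- manip.state(): the state, without advancing time (a new reading comes with each control period).
- cams.grab_frame(name): name is "scene" or "top"; returns the picture (384x512x3 uint8, red, green, blue); there is no depth.
- cams.get_calibration(name): a dict with "camera_matrix" (3x3 intrinsics, pixels), "cam_to_world" (4x4, takes a point from camera to world coordinates). Camera axes: x right, y up, looking along -z (the intrinsics and any distortion apply to the point x, -y, -z); pixel columns grow to the right and rows downward; lengths in m; the calibration is good to about 2 mm. A picture is of the moment at which its call begins. get_calibration takes no time and is no camera call.
- manip.job_done(): hands the job in, once; it reports no verdict.
The state is a dict: "time": time; "joint_pos": joint angles; "joint_vel": joint speeds; "joint_efforts": joint torques, N m; "tool_pos": TCP position; "tool_rot": TCP orientation; "contact_force": force on the tool from outside, world axes, zero at the start; "ft_torque": the same for the moment, N m; "gripper_width": opening from 0.0 (shut) to 1.0 (fully open).
Only numpy, scipy, OpenCV 4.12 (cv2) and the standard library are available. Lean on these libraries where they do the work, as an engineer would, in place of code of your own. Each camera call takes 0.05 s, during which the arm holds its last target. There are 200 camera calls.

### The job

Swing the sample heater's cover fully shut, then lock it with its quarter-turn fastener: line the wing up with the two marks on the cover, push it in against its spring and turn it clockwise a quarter turn, so that it stays in when you let go. Leave the other things on the bench where they are.

Things in the scene. Friction and masses are not known exactly. Their poses are not given: they have to be found in the camera images.
- heater: Fixed bench-top sample heater: grey housing 260 mm (x) by 240 mm (y) by 100 mm high, a thin sloped front panel reaching 22 mm further at the foot. Origin: centre of its underside on the bench; its x axis points from the front (fastener side) to the hinge side, z up. Under the cover, at x -65 mm, a steel keeper plate 6 mm thick with a slot 46 mm (along y) by 17 mm.
- cover (a joint): Hinge angle of the heater's white cover, rad: 0 shut (lying flat on the housing), grows as the front edge rises, up to 1.3. A stiff hinge keeps it where it is left; a few newtons down on its front edge swing it shut.
- cover_front (a point): Point on the upper face of the white cover, midway across, 20 mm in from its free front edge. The cover is 236 mm wide (y), 12 mm thick; this point lies 215 mm from the hinge axis measured along the cover. Its x axis lies in the cover towards the hinge, y along the hinge, z out of the upper face. With the cover shut it is 112 mm above the bench.
- cover_hinge (a point): Point on the cover's hinge axis, at mid width, in the plane of the cover's lower face, 100 mm above the bench, 110 mm behind the heater's centre. The axis runs along the heater's y.
- fastener_seat (a point): Point on the cover's upper face where the fastener's axis (perpendicular to the cover) passes through, 175 mm from the hinge axis, at mid width; 112 mm above the bench at heater x -65 mm, y 0 when shut. Two straight black marks on the cover, each 26 mm long, centred 55 mm to either side of it along the heater's y, show the direction of the slot underneath.
- wing_top (a point): Centre of the top of the fastener's black wing: an upright blade 70 mm long (its y axis), 13 mm thick, 40 mm tall, on a steel flange 52 mm across, 6 mm thick. z points out of the cover. Captive in the cover; a spring holds it out, the flange 22 mm off the cover; pushed home the flange lies on it. Cover shut: this point is 180 mm above the bench when out, 158 mm when home.
- turn (a joint): Turn of the wing, rad, growing clockwise seen from above: 0 in line with slot and marks, pi/2 a quarter turn on (blade along the heater's x), stops at -0.5 and 1.62. A little friction (0.04 N m) holds it. With the cover shut it goes in only within about 0.2 rad of 0; otherwise its 40 mm crossbar meets the keeper plate after 2 mm. Fully in, the wing turns freely and the crossbar catches under the plate.
- push (a joint): How far the wing is pushed in, m: 0 out, 0.022 fully in (flange on the cover). Spring 3 N at first, 6.3 N fully in. It springs out if not locked; From 0.016 the crossbar is under the keeper plate and can turn; locked it stays in at about 0.016.
- tip_box: Bystander: grey pipette-tip box 120 x 85 x 55 mm, origin at the centre of its underside.
- bottle: Bystander: amber bottle 72 mm across, 150 mm high, origin at the centre of its underside.
- well_plate: Bystander: white well plate 85 x 125 x 16 mm, origin at the centre of its underside.
- beaker: Bystander: glass beaker 76 mm across, 90 mm high, origin at the centre of its underside.
- pipette: Bystander: white and black pipette lying down, about 240 mm long and 35 mm high.
- dish_stack: Bystander: stack of clear dishes 90 mm across, 45 mm high, origin at the centre of its underside.
- timer: Bystander: white square timer 70 x 70 x 22 mm, origin at the centre of its underside.

How it is judged:
By the outcome, as a careful person would: the job done as asked, in the order asked, and still so for the second after the job is handed in, with the robot touching nothing.
It also fails if it takes over 54 s, if anything falls off the work surface, if the arm or the gripper's body presses on something with over 40 N, if the wrist force passes 120 N, or if a joint passes its speed limit or range.

## Working session

There is one attempt and no reset: what is moved stays moved. The work goes in short steps, Python scripts to look and compute and a tool call to move; the robot and the scene stay as the last step left them, time stands still between calls to the robot, and variables do not carry over. Pictures are saved under pics/ and viewed, about 8 in all and at most 12, crops included, and the job is handed in when it is done.

Besides the shell and the picture viewer there is one more tool, called after "Call:" as a command line: name --pt "numbers of a row" for each row, then --argument value for the rest. jog_arm: Moves the arm, as the interface text tells. Its arguments: {"type":"object","properties":{"targets":{"type":"array"},"fingers":{"type":"number"}},"required":["targets"]}

```bash
mkdir -p pics; ls
python3 - <<'E'
from plant import manip, cams
import cv2
for n in("scene","top"):
    f=cams.grab_frame(n); cv2.imwrite(f"pics/a_{n}.png",f[:,:,::-1])
    c=cams.get_calibration(n); print(n,c)
s=manip.state(); print(s)
E
```

```text
pics
scene {'camera_matrix': array([[350.55992001,   0.        , 261.67134108],
       [  0.        , 350.55992001, 191.84392558],
       [  0.        ,   0.        ,   1.        ]]), 'cam_to_world': array([[-0.71290931, -0.46864744,  0.52166071,  1.15040196],
       [ 0.70098201, -0.45544667,  0.54881013,  0.60854482],
       [-0.01960983,  0.75692662,  0.6532056 ,  0.87818966],
       [ 0.        ,  0.        ,  0.        ,  1.        ]])}
top {'camera_matrix': array([[357.04581099,   0.        , 251.97839105],
       [  0.        , 357.04581099, 191.87574138],
       [  0.        ,   0.        ,   1.        ]]), 'cam_to_world': array([[ 0.00739276,  0.98021828, -0.1977814 ,  0.3055032 ],
       [-0.99978179,  0.01110975,  0.0176904 , -0.00399176],
       [ 0.01953776,  0.19760746,  0.98008651,  1.29401984],
       [ 0.        ,  0.        ,  0.        ,  1.        ]])}
{'time': 0.1, 'joint_pos': array([ 1.14497936e+00,  5.32838512e-02,  1.61410603e+00, -2.00128361e-05,
        1.47600736e+00, -1.19029909e-01]), 'joint_vel': array([ 0.00029471, -0.00102925, -0.00338893,  0.00044724, -0.00233159,
        0.0011149 ]), 'joint_efforts': array([-1.90194878e-04, -3.94899130e+01, -3.71365178e+01, -1.32128957e-04,
        3.86437910e-03, -8.82571584e-06]), 'tool_pos': array([0.18854466, 0.5953116 , 0.23022055]), 'tool_rot': array([-2.33183368e-04,  1.52791683e-01,  9.88258006e-01, -8.71698162e-04]), 'contact_force': array([ 0.10428092, -0.52442834, -0.33545175]), 'ft_torque': array([-0.01298322,  0.0235048 , -0.02344611]), 'gripper_width': 0.9984785637111921}
```

View pics/a_scene.png

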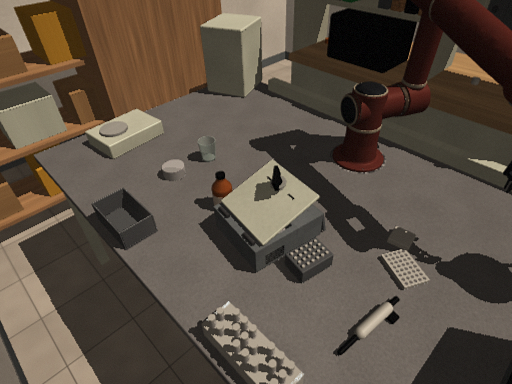

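View pics/a_top.png

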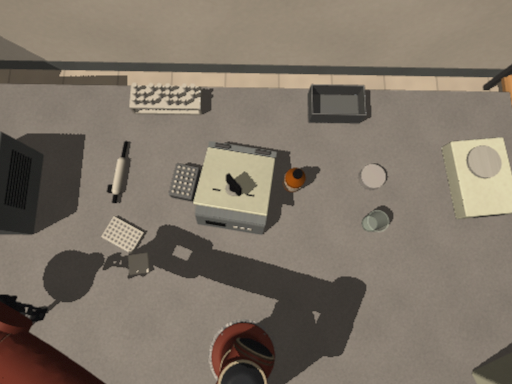

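The heater is ahead of the robot, front towards the base: in the top view the cover spans about (197–273, 148–215) with the wing at (234,184). The next step is to enlarge both views for accurate pixel positions.

Run:
```python
import cv2,numpy as np
a=cv2.imread("pics/a_top.png")[135:245,185:285]; b=cv2.imread("pics/a_scene.png")[155:270,205:335]
cv2.imwrite("pics/b1.png",cv2.resize(a,None,fx=5.4,fy=5.4,interpolation=cv2.INTER_CUBIC))
cv2.imwrite("pics/b2.png",cv2.resize(b,None,fx=5,fy=5,interpolation=cv2.INTER_CUBIC))
```

```text
(no output)
```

View pics/b1.png

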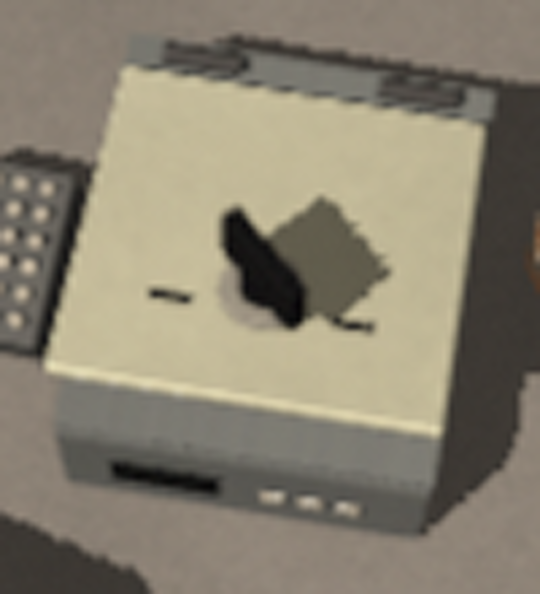

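View pics/b2.png

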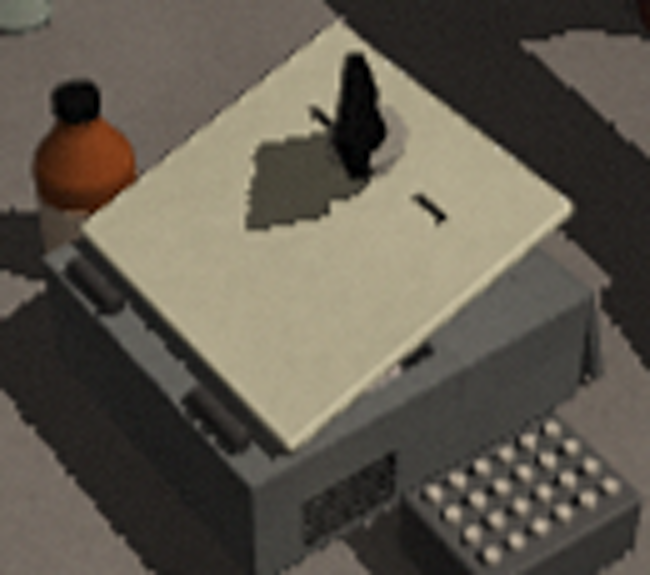

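Top crop: cover corners are at (127,68), (485,122), (443,428), (46,365), with marks at (170,295) and (353,325). In the scene crop the same corners are at (292,445), (83,230), (340,20), (572,208). The cover is clearly open, and the wing is turned away from the marks.

```bash
cat > geo.py <<'E'
import numpy as np
from plant import manip, cams
C={n:cams.get_calibration(n) for n in("scene","top")}
def ray(n,p):
    K=C[n]["camera_matrix"];T=C[n]["cam_to_world"]
    d=np.array([(p[0]-K[0,2])/K[0,0],-(p[1]-K[1,2])/K[1,1],-1]);d=T[:3,:3]@d
    return T[:3,3],d/np.linalg.norm(d)
def tri(pt,ps):
    A=np.zeros((3,3));b=np.zeros(3);L=[]
    for n,p in(("top",pt),("scene",ps)):
        o,d=ray(n,p);P=np.eye(3)-np.outer(d,d);A+=P;b+=P@o;L.append((o,P))
    x=np.linalg.solve(A,b);return x,[np.linalg.norm(P@(x-o)) for o,P in L][0]*2
def plane(n,p,z):
    o,d=ray(n,p);return o+d*(z-o[2])/d[2]
def proj(n,X):
    K=C[n]["camera_matrix"];T=C[n]["cam_to_world"];c=T[:3,:3].T@(np.asarray(X)-T[:3,3]);c=c/-c[2]
    return np.array([K[0,0]*c[0]+K[0,2],-K[1,1]*c[1]+K[1,2]])
E
python3 - <<'E'
from geo import *
np.set_printoptions(precision=4,suppress=True)
t=lambda p:np.array(p)/5.4+[184.6,134.6]
s=lambda p:np.array(p)/5+[204.6,154.6]
P=dict(hL=((127,68),(292,445)),hR=((485,122),(83,230)),fR=((443,428),(340,20)),fL=((46,364),(572,208)),mL=((170,295),(431,208)),mR=((353,325),(320,118)))
R={}
for k,(a,b) in P.items():
    R[k],e=tri(t(a),s(b));print(k,R[k],round(e,4))
y=R['hL']-R['hR']; print("width",np.linalg.norm(y),np.linalg.norm(R['fL']-R['fR']),"yaw axis y",np.degrees(np.arctan2(-y[0],y[1])))
y2=R['fL']-R['fR'];print(np.degrees(np.arctan2(-y2[0],y2[1])))
for a,b in(('fL','hL'),('fR','hR')):
    d=R[a]-R[b];print("depth",np.linalg.norm(d),"ang",np.degrees(np.arctan2(d[2],np.hypot(d[0],d[1]))),np.degrees(np.arctan2(-d[1],-d[0])))
# housing front foot corners / box corners at z=0.1
print("tip", tri(t((233,213)),s((355,55))))
E
```

```text
hL [0.6975 0.1288 0.1149] 0.0044
hR [ 0.6641 -0.0995  0.1143] 0.0059
fR [ 0.4569 -0.0677  0.1906] 0.0061
fL [0.4937 0.1618 0.1859] 0.003
mL [0.5389 0.0917 0.1712] 0.0019
mR [ 0.5226 -0.0179  0.1708] 0.0001
width 0.23070060058894784 0.23250081547093487 yaw axis y -8.306622259111727
-9.126926363208566
depth 0.21825021301010292 ang 18.984745775720317 -9.182302402975532
depth 0.2231340972919544 ang 19.992693118693666 -8.695952746640325
tip (array([0.5626, 0.0497, 0.2776]), np.float64(0.0016860296672346889))
```

```bash
cat >> geo.py <<'E'
from scipy.spatial.transform import Rotation as Ro
PSI=np.radians(-8.9);hx=np.array([np.cos(PSI),np.sin(PSI),0]);hy=np.array([-hx[1],hx[0],0])
HINGE=np.array([.6893,.0121,0])
def hp(d,y,z): return HINGE-d*hx+y*hy+[0,0,z]   # d = distance in front of hinge
def go(goal,yaw=None):
    "shift in tool axes and turn (deg) to reach goal with tool y at yaw (deg, world)"
    s=manip.state();w=s["tool_rot"];R=Ro.from_quat([w[1],w[2],w[3],w[0]]).as_matrix()
    d=R.T@(np.asarray(goal)-s["tool_pos"]);y0=np.degrees(np.arctan2(R[1,1],R[0,1]))
    print("t",s["time"],"pos",s["tool_pos"].round(4),"yaw",y0.round(2),"F",s["contact_force"].round(1),"g",round(s["gripper_width"],3),"q6",s["joint_pos"][5].round(2))
    print("shift mm",(d*1000).round(1),"turn",None if yaw is None else round((y0-yaw+180)%360-180,2))
E
python3 - <<'E'
from geo import *
print(hp(.2,.065,.26)); go(hp(.2,.065,.26),-59)
E
```

```text
[0.5017642  0.10725947 0.26      ]
t 0.1 pos [0.1885 0.5953 0.2302] yaw 72.42 F [ 0.1 -0.5 -0.3] g 0.998 q6 -0.12
shift mm [-446.  -370.7  -29.2] turn 131.42
```

Call:
jog_arm --pt "-0.03 -0.025 -0.006 0" --pt "-0.06 -0.05 -0.012 0" --pt "-0.09 -0.075 -0.018 0" --pt "-0.12 -0.1 -0.024 0" --pt "-0.15 -0.125 -0.03 0" --fingers 0

```text
time: 0.52
tool_pos: [0.2943, 0.4296, 0.2609]
tool_rot: [-0.0, 0.152, 0.988, -0.0]
contact_force: [-0.3, 0.7, 0.2]
gripper_width: 0.299
```

Call:
jog_arm --pt "-0.03 -0.025 0 0" --pt "-0.06 -0.05 0 0" --pt "-0.09 -0.075 0 0" --pt "-0.12 -0.1 0 0" --pt "-0.15 -0.125 0 0"

```text
time: 0.93
tool_pos: [0.3996, 0.2651, 0.261]
tool_rot: [-0.0, 0.153, 0.988, -0.0]
contact_force: [0.4, 0.1, -0.1]
gripper_width: -0.001
```

Call:
jog_arm --pt "-0.03 -0.025 0 0" --pt "-0.06 -0.05 0 0" --pt "-0.09 -0.075 0 0" --pt "-0.12 -0.1 0 0" --pt "-0.146 -0.121 0 0"

```text
time: 1.35
tool_pos: [0.5025, 0.105, 0.2609]
tool_rot: [-0.0, 0.153, 0.988, -0.0]
contact_force: [0.6, 1.6, 0.3]
gripper_width: -0.0
```

Call:
jog_arm --pt "0 0 0 7" --pt "0 0 0 14" --pt "0 0 0 21" --pt "0 0 0 28" --pt "0 0 0 35"

```text
time: 1.77
tool_pos: [0.5016, 0.1072, 0.2606]
tool_rot: [-0.001, 0.446, 0.895, -0.0]
contact_force: [-0.6, -0.2, 0.5]
gripper_width: 0.004
```

Call:
jog_arm --pt "0 0 0 7" --pt "0 0 0 14" --pt "0 0 0 21" --pt "0 0 0 28" --pt "0 0 0 35"

```text
time: 2.18
tool_pos: [0.5015, 0.1074, 0.2607]
tool_rot: [-0.0, 0.694, 0.72, -0.0]
contact_force: [0.3, 0.3, -0.2]
gripper_width: -0.0
```

Call:
jog_arm --pt "0 0 0 7" --pt "0 0 0 14" --pt "0 0 0 21" --pt "0 0 0 28" --pt "0 0 0 28"

```text
time: 2.6
tool_pos: [0.5016, 0.1074, 0.2607]
tool_rot: [-0.0, 0.847, 0.532, -0.0]
contact_force: [0.2, 0.1, 0.6]
gripper_width: 0.001
```

```bash
python3 -c "
from geo import *
go(hp(.2,.065,.2),-59)"
```

```text
t 2.6 pos [0.5016 0.1074 0.2607] yaw -25.69 F [0.2 0.1 0.6] g 0.001 q6 0.51
shift mm [-0.   0.3 60.7] turn 33.31
```

Call:
jog_arm --pt "0 0 0.03 0" --pt "0 0 0.06 0" --pt "0 0 0.07 0" --pt "0 0 0.08 0" --pt "0 0 0.09 0"

```text
time: 3.02
tool_pos: [0.5023, 0.1075, 0.1717]
tool_rot: [0.0, 0.846, 0.534, 0.0]
contact_force: [-0.9, 0.8, 3.5]
gripper_width: 0.0
```

Call:
jog_arm --pt "0 0 0.01 0" --pt "0 0 0.02 0" --pt "0 0 0.03 0" --pt "0 0 0.04 0" --pt "0 0 0.048 0"

```text
time: 3.43
tool_pos: [0.5016, 0.1075, 0.1222]
tool_rot: [-0.0, 0.846, 0.533, -0.0]
contact_force: [-1.5, 0.2, 2.4]
gripper_width: -0.001
```

Call:
jog_arm --pt "0 0 0.004 0" --pt "0 0 0.007 0" --pt "0 0 0.009 0" --pt "0 0 0.01 0"

```text
time: 3.77
tool_pos: [0.5018, 0.1074, 0.1131]
tool_rot: [-0.0, 0.846, 0.533, -0.0]
contact_force: [-1.0, 0.6, 1.9]
gripper_width: 0.0
```

Call:
jog_arm --pt "0 0 0.001 0" --pt "0 0 0.002 0" --pt "0 0 0.003 0" --pt "0 0 0.003 0"

```text
time: 4.1
tool_pos: [0.5022, 0.1074, 0.1119]
tool_rot: [0.0, 0.846, 0.533, -0.0]
contact_force: [-4.9, -0.1, 8.5]
gripper_width: 0.002
```

Call:
jog_arm --pt "0 0 0.002 0" --pt "0 0 0.002 0" --pt "0 0 -0.03 0" --pt "0 0 -0.07 0" --pt "0 0 -0.11 0"

```text
time: 4.52
tool_pos: [0.5011, 0.1073, 0.2205]
tool_rot: [-0.0, 0.846, 0.533, -0.001]
contact_force: [1.4, -0.5, -0.2]
gripper_width: 0.001
```

Call:
jog_arm --pt "0.02 -0.03 0 0" --pt "0.04 -0.06 0 0" --pt "0.06 -0.09 0 0" --pt "0.08 -0.12 0 0" --pt "0.1 -0.15 0 0" --fingers 1

```text
time: 4.93
tool_pos: [0.4091, 0.2636, 0.2206]
tool_rot: [0.0, 0.846, 0.533, 0.001]
contact_force: [0.2, 0.1, 0.5]
gripper_width: 0.708
```

Run:
```python
from geo import *
import cv2
a=cams.grab_frame("top")[135:245,180:290,::-1];b=cams.grab_frame("scene")[155:270,205:335,::-1]
a=cv2.resize(a,None,fx=4,fy=4,interpolation=cv2.INTER_CUBIC);b=cv2.resize(b,(355,440-126),interpolation=cv2.INTER_CUBIC) if 0 else cv2.resize(b,None,fx=2.7,fy=2.7,interpolation=cv2.INTER_CUBIC)
c=np.zeros((440,440+b.shape[1],3),np.uint8);c[:,:440]=a;c[:b.shape[0],440:]=b
cv2.imwrite("pics/c.png",c)
```

```text
(no output)
```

View pics/c.png

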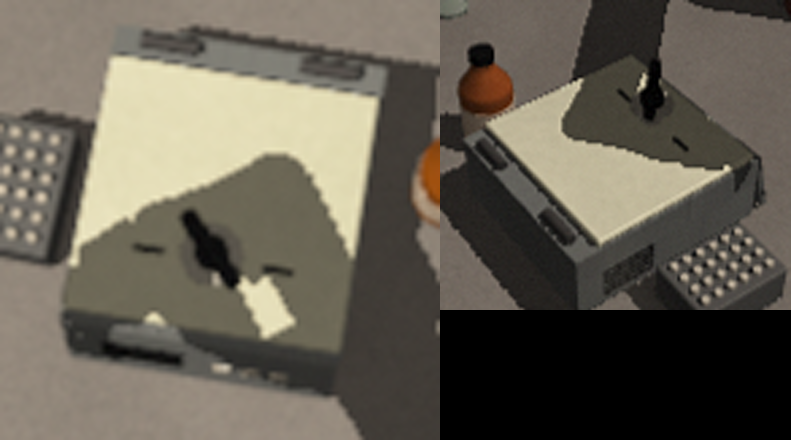

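The cover is shut. Top crop: marks at (148,248) and (277,270), blade from (189,213) to (233,284). I'll measure these with a mask.

Run:
```python
from geo import *
import cv2
np.set_printoptions(precision=4,suppress=True)
f=cams.grab_frame("top");g=f[135:245,180:290].max(2)
x0=30;sub=g[45:75,x0:75]
m=(sub<45).astype(np.uint8)
n,l,st,ce=cv2.connectedComponentsWithStats(m)
for i in range(1,n):
    if st[i,4]>3:
        print(st[i],ce[i]+[180+x0,180])
        ys,xs=np.where(l==i);p=np.c_[xs,ys]+[180+x0,180]
        q=np.array([plane("top",v,.178 if st[i,4]>40 else .112)[:2] for v in p])
        c=q.mean(0);u,s_,v=np.linalg.svd(q-c);print("c",c,"dir deg",np.degrees(np.arctan2(v[0,1],v[0,0])),"ext",np.ptp((q-c)@v[0]),np.ptp((q-c)@v[1]))
s=lambda p:np.array(p)/4+[179.6,134.6]
L,R=[plane("top",s(p),.112) for p in((148,248),(277,270))]
d=L-R;print("marks mid",(L+R)/2,"len",np.linalg.norm(d),"psi",np.degrees(np.arctan2(-d[0],d[1])),"pred",hp(.175,0,.112))
print("wing ends px pred turn:");
for t in(30,40,50,60):
    a=np.radians(t); u=hy*np.cos(a)+hx*np.sin(a)  # cw from above of +y -> +x
    print(t,[((proj("top",hp(.175,0,.18)+k*.035*u)-[179.6,134.6])*4).round(0) for k in(1,-1)])
```

```text
[ 16   8  14  19 104] [232.0865 196.9135]
c [0.5137 0.039 ] dir deg -144.97362622724825 ext 0.06974782195328269 0.023911669496703866
[36 22  4  1  4] [247.5 202. ]
c [ 0.5092 -0.0105] dir deg -89.3834845743178 ext 0.01007282455674649 4.700305617082058e-17
marks mid [0.5177 0.0392 0.112 ] len 0.11001376273936306 psi -9.199920591359218 pred [0.5164 0.0392 0.112 ]
wing ends px pred turn:
30 [array([176., 218.]), array([244., 273.])]
40 [array([181., 213.]), array([238., 279.])]
50 [array([188., 208.]), array([232., 283.])]
60 [array([195., 205.]), array([225., 286.])]
```

```bash
python3 -c "
from geo import *
go([.517,.0392,.235],-56)"
```

```text
t 5.0833 pos [0.4089 0.2639 0.2204] yaw -25.33 F [ 0.1 -0.8 -0.7] g 0.949 q6 0.86
shift mm [-156.9  193.9  -14.5] turn 30.67
```

Call:
jog_arm --pt "-0.024 0.03 -0.015 0" --pt "-0.048 0.06 -0.015 0" --pt "-0.072 0.09 -0.015 0" --pt "-0.096 0.12 -0.015 0" --pt "-0.12 0.15 -0.015 0" --fingers 1

```text
time: 5.5
tool_pos: [0.4943, 0.0863, 0.2356]
tool_rot: [0.001, 0.846, 0.532, 0.0]
contact_force: [0.7, 0.7, 0.3]
gripper_width: 0.999
```

Call:
jog_arm --pt "-0.02 0.024 0 7" --pt "-0.037 0.044 0 14" --pt "-0.037 0.044 0 21" --pt "-0.037 0.044 0 28" --pt "-0.037 0.044 0 30.7"

```text
time: 5.92
tool_pos: [0.5175, 0.0345, 0.2351]
tool_rot: [0.0, 0.958, 0.286, -0.0]
contact_force: [-0.6, 0.3, 0.3]
gripper_width: 1.003
```

```bash
python3 -c "
from geo import *
go([.517,.0392,.149],-56)"
```

```text
t 5.9167 pos [0.5175 0.0345 0.2351] yaw -56.76 F [-0.6  0.3  0.3] g 1.003 q6 0.91
shift mm [ 2.2 -4.2 86.1] turn -0.76
```

Call:
jog_arm --pt "0.002 -0.004 0.03 -0.8" --pt "0.002 -0.004 0.055 -0.8" --pt "0.002 -0.004 0.075 -0.8" --pt "0.002 -0.004 0.086 -0.8" --pt "0.002 -0.004 0.086 -0.8"

```text
time: 6.33
tool_pos: [0.5146, 0.0404, 0.146]
tool_rot: [-0.001, 0.955, 0.296, -0.003]
contact_force: [-0.4, -0.1, 1.2]
gripper_width: 1.003
```

```bash
python3 -c "
from geo import *
go([.517,.0392,.149],-56)"
```

```text
t 6.3333 pos [0.5146 0.0404 0.146 ] yaw -55.57 F [-0.4 -0.1  1.2] g 1.003 q6 0.9
shift mm [ 1.3  2.3 -3. ] turn 0.43
```

Call:
jog_arm --pt "0 0 0 0" --pt "0 0 0 0"

```text
time: 6.5
tool_pos: [0.5176, 0.0409, 0.151]
tool_rot: [0.001, 0.955, 0.296, 0.001]
contact_force: [-0.3, 0.4, 0.2]
gripper_width: 1.001
```

```bash
python3 -c "
from geo import *
go([.517,.0392,.149],-56)"
```

```text
t 6.5 pos [0.5176 0.0409 0.151 ] yaw -55.51 F [-0.3  0.4  0.2] g 1.001 q6 0.9
shift mm [-1.4  1.1  2. ] turn 0.49
```

Call:
jog_arm --pt "-0.001 0.001 0.002 0.5" --pt "-0.001 0.001 0.002 0.5" --pt "-0.001 0.001 0.002 0.5" --pt "-0.001 0.001 0.002 0.5" --pt "-0.001 0.001 0.002 0.5" --fingers 0

```text
time: 6.92
tool_pos: [0.5163, 0.0401, 0.1477]
tool_rot: [0.0, 0.956, 0.293, 0.0]
contact_force: [-0.3, -0.6, -0.0]
gripper_width: 0.304
```

Call:
jog_arm --pt "0 0 0 0" --pt "0 0 0 0" --pt "0 0 0 0"

```text
time: 7.17
tool_pos: [0.5162, 0.0405, 0.1477]
tool_rot: [-0.0, 0.956, 0.293, 0.0]
contact_force: [-0.8, 1.3, 2.4]
gripper_width: 0.142
```

```bash
python3 -c "
from geo import *
go([.517,.0392,.149],-8.9)
print(manip.state()['ft_torque'].round(2))"
```

```text
t 7.1667 pos [0.5162 0.0405 0.1477] yaw -55.97 F [-0.8  1.3  2.4] g 0.142 q6 0.91
shift mm [-0.   1.5 -1.3] turn -47.07
[0.31 0.19 0.02]
```

Call:
jog_arm --pt "0 0 0 -6" --pt "0 0 0 -12" --pt "0 0 0 -18" --pt "0 0 0 -24" --pt "0 0 0 -30"

```text
time: 7.58
tool_pos: [0.5155, 0.041, 0.1472]
tool_rot: [-0.001, 0.847, 0.532, -0.0]
contact_force: [-2.3, 3.7, 2.6]
gripper_width: 0.142
```

Call:
jog_arm --pt "0 0 0 -6" --pt "0 0 0 -12" --pt "0 0 0 -17" --pt "0 0 0 -17" --pt "0 0 0 -17"

```text
time: 8.0
tool_pos: [0.5151, 0.0412, 0.1469]
tool_rot: [-0.002, 0.76, 0.65, -0.0]
contact_force: [-4.5, 4.4, 2.6]
gripper_width: 0.146
```

```bash
python3 -c "
from geo import *
go([.517,.0392,.149],-9)
print(manip.state()['ft_torque'].round(2))"
```

```text
t 8.0 pos [0.5151 0.0412 0.1469] yaw -8.94 F [-4.5  4.4  2.6] g 0.146 q6 0.09
shift mm [-1.7  2.2 -2.1] turn 0.06
[0.67 0.56 0.07]
```

Call:
jog_arm --pt "0.0015 -0.002 0 0" --pt "0.0015 -0.002 0.005 0" --pt "0.0015 -0.002 0.01 0" --pt "0.0015 -0.002 0.015 0" --pt "0.0015 -0.002 0.02 0"

```text
time: 8.42
tool_pos: [0.515, 0.0414, 0.1274]
tool_rot: [0.001, 0.76, 0.65, 0.0]
contact_force: [-0.3, -2.3, 5.8]
gripper_width: 0.142
```

Call:
jog_arm --pt "0 0 0.001 0" --pt "0 0 0.001 0"

```text
time: 8.58
tool_pos: [0.5149, 0.0414, 0.1264]
tool_rot: [0.001, 0.76, 0.65, 0.0]
contact_force: [1.1, -2.2, 5.2]
gripper_width: 0.143
```

```bash
python3 -c "
from geo import *
go([.517,.0392,.126],-9)
print(manip.state()['ft_torque'].round(2))"
```

```text
t 8.5833 pos [0.5149 0.0414 0.1264] yaw -8.99 F [ 1.1 -2.2  5.2] g 0.143 q6 0.09
shift mm [-1.9  2.4  0.4] turn 0.01
[-0.53 -0.08  0.  ]
```

Force is about 6 N at 20 mm of travel, which matches the spring, so the crossbar is through the slot. Now the clockwise quarter turn.

Call:
jog_arm --pt "0 0 0 6.5" --pt "0 0 0 13" --pt "0 0 0 19.5" --pt "0 0 0 26" --pt "0 0 0 32.5"

```text
time: 9.0
tool_pos: [0.5158, 0.041, 0.1274]
tool_rot: [0.002, 0.913, 0.408, 0.001]
contact_force: [2.8, -4.4, 5.7]
gripper_width: 0.14
```

Call:
jog_arm --pt "0 0 0 6.5" --pt "0 0 0 13" --pt "0 0 0 19.5" --pt "0 0 0 26" --pt "0 0 0 32.5"

```text
time: 9.42
tool_pos: [0.5163, 0.0402, 0.1277]
tool_rot: [0.002, 0.991, 0.137, 0.002]
contact_force: [3.5, -6.8, 5.3]
gripper_width: 0.143
```

Call:
jog_arm --pt "0 0 0 6.5" --pt "0 0 0 13" --pt "0 0 0 19.5" --pt "0 0 0 25" --pt "0 0 0 25"

```text
time: 9.83
tool_pos: [0.5163, 0.0395, 0.1277]
tool_rot: [0.002, 0.997, -0.08, 0.003]
contact_force: [3.6, -8.7, 5.4]
gripper_width: 0.14
```

```bash
python3 -c "
from geo import *
go([.515,.0413,.131],-99)
print(manip.state()['ft_torque'].round(2))"
```

```text
t 9.8333 pos [0.5163 0.0395 0.1277] yaw -99.18 F [ 3.6 -8.7  5.4] g 0.14 q6 1.67
shift mm [-1.6 -1.5 -3.3] turn -0.18
[-1.6  -0.48 -0.04]
```

Call:
jog_arm --pt "0.0005 0.001 0 0" --pt "0.001 0.002 0 0" --pt "0.001 0.002 -0.002 0" --pt "0.001 0.002 -0.004 0" --pt "0.001 0.002 -0.004 0"

```text
time: 10.25
tool_pos: [0.5163, 0.0393, 0.1315]
tool_rot: [0.0, 0.997, -0.078, 0.002]
contact_force: [4.3, -4.0, 4.9]
gripper_width: 0.14
```

Call:
jog_arm --pt "0 0 0 0" --pt "0 0 0 0" --pt "0 0 0 0" --pt "0 0 0 0" --pt "0 0 0 0" --fingers 0.8

```text
time: 10.67
tool_pos: [0.5142, 0.0401, 0.1293]
tool_rot: [-0.0, 0.997, -0.078, -0.001]
contact_force: [-0.3, -0.0, 0.6]
gripper_width: 0.801
```

Call:
jog_arm --pt "0 0 -0.02 0" --pt "0 0 -0.05 0" --pt "0 0 -0.09 0" --pt "0 0 -0.12 0" --pt "0 0 -0.12 0"

```text
time: 11.08
tool_pos: [0.5184, 0.0397, 0.2586]
tool_rot: [-0.0, 0.997, -0.078, 0.006]
contact_force: [0.7, -0.1, 0.7]
gripper_width: 0.8
```

Call:
jog_arm --pt "-0.03 -0.03 0 0" --pt "-0.05 -0.06 0 0" --pt "-0.07 -0.09 0 0" --pt "-0.09 -0.12 0 0" --pt "-0.1 -0.15 0 0"

```text
time: 11.5
tool_pos: [0.4377, 0.205, 0.2499]
tool_rot: [-0.0, 0.997, -0.078, -0.0]
contact_force: [1.2, 0.2, -0.7]
gripper_width: 0.8
```

Call:
jog_arm --pt "0 -0.035 0 0" --pt "0 -0.07 0 0" --pt "0 -0.1 0 0" --pt "0 -0.1 0 0"

```text
time: 11.83
tool_pos: [0.4547, 0.3063, 0.2494]
tool_rot: [-0.001, 0.997, -0.076, -0.001]
contact_force: [-0.7, -0.7, 0.0]
gripper_width: 0.797
```

Run:
```python
from geo import *
import cv2
A=cams.grab_frame("top")[:,:,::-1];B=cams.grab_frame("scene")[:,:,::-1]
a=cv2.resize(A[135:245,180:290],None,fx=3.6,fy=3.6,interpolation=cv2.INTER_CUBIC);b=cv2.resize(B[155:270,205:335],None,fx=3.05,fy=3.05,interpolation=cv2.INTER_CUBIC)
c=np.zeros((396,396+b.shape[1],3),np.uint8);c[:,:396]=a;c[:b.shape[0],396:]=b
cv2.imwrite("pics/d.png",c);cv2.imwrite("pics/d_top.png",A)
print(manip.state()["time"])
p=lambda P:((proj("top",P)-[179.6,134.6])*3.6).round(0);q=lambda P:((proj("scene",P)-[204.6,154.6])*3.05+[396,0]).round(0)
for z in(.158,.164,.18):
    for k in(1,0,-1):print(z,k,p(hp(.174+.035*k,0,z)),q(hp(.174+.035*k,0,z)))
```

```text
11.9333
0.158 1 [183. 262.] [660.  90.]
0.158 0 [190. 224.] [634. 103.]
0.158 -1 [196. 187.] [607. 116.]
0.164 1 [183. 261.] [660.  86.]
0.164 0 [189. 223.] [634.  99.]
0.164 -1 [196. 185.] [607. 112.]
0.18 1 [182. 258.] [660.  74.]
0.18 0 [189. 220.] [634.  87.]
0.18 -1 [196. 182.] [607. 100.]
```

View pics/d.png

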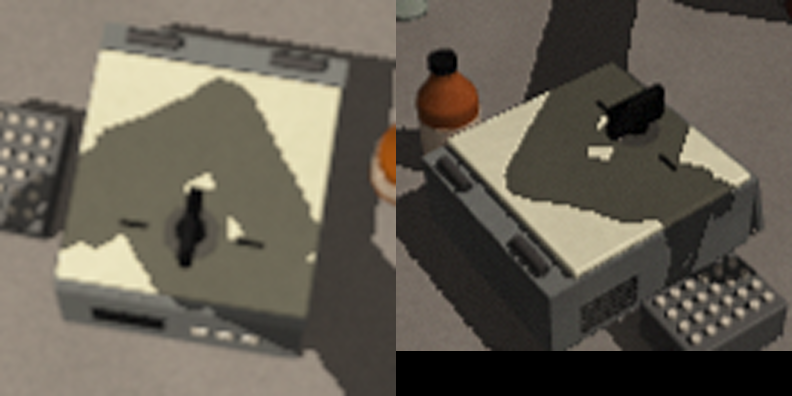

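The blade now lies along the heater's x axis. In the scene half its top edge runs about (608,112)–(662,86), matching the prediction for 164 mm height, which is the locked position (push about 0.016). The cover is shut and the gripper is clear, so I'm handing in.

```bash
python3 -c "
from plant import manip
print(manip.job_done())"
```

```text
the job is handed in; nothing more can be done
None
```

I shut the heater cover and locked its fastener, and handed the job in at about 12 s of the allowed 54 s.

- **Cover:** I pressed it down near its front edge with closed fingers. Contact firmed up to 8.5 N at 112 mm, the shut height, and the next picture showed it lying flat.
- **Fastener:** I gripped the wing at about 47° clockwise of the marks and turned it back into line. I pushed it in about 20.5 mm, where the reading of 5–6 N roughly matched the spring. I then turned it 90° clockwise, eased off and let go.
- **Last picture, after release:** The cover was still shut and the blade lay along the heater's x axis. Its top edge was at about 164 mm, which matches the locked position rather than 180 mm when out. The tip box and bottle, the bystanders nearest the heater, looked unmoved.
- **Not checked:** I did not measure the bystanders' positions before and after. The arm met no unexpected forces.
- **Small disagreement:** My camera estimate of the fastener's axis was 1–2 mm off from where the wing pulled the gripper. This gave side loads of up to about 9 N during the turn, which I partly relieved before letting go.

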